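Turn the wobbly display stand home on its plinth and show the bed knob on it

ROBOT

A 6-joint arm with a two-finger parallel gripper is mounted at the origin on a cart in front of the work surface, level with it; the furniture and walls round the work are solid. World frame = base frame: x ahead of the robot, y to its left, z up, the work surface at z = 0. Lengths are in m, angles in degrees, forces in N, time in s.
With the tool pointing down it reaches from about 0.4 to 0.825 m from the base axis. Payload 7 kg.
Tool frame: the origin (TCP) lies at the centre of the arm's flange, where the gripper is bolted on; the fingertips stand 178 mm ahead of it and the grasp point (between the pads) lies 159 mm ahead of it (tip_reach is the distance from the TCP to the fingertips, in m); z points along the fingers, y is the line along which they close (so a half turn about z gives the same grasp; the last joint's range is limited). The gripper opens to 88 mm and grips with 3 to 60 N. Pads are 19 mm wide; open, the fingers measure 130 mm over their backs; the gripper's body (78 mm by 193 mm) begins 47 mm behind the grasp point.
Start: joints at [-54.139, 20.546, 0.682, 0, -70.136, -16.507], TCP at [0.224, -0.637, 0.405] pointing down, gripper open.
Joint ranges: [-176.03, 176.03], [-82.01, 121.73], [-58.28, 71.71], [-173.87, 95.51], [-174.79, -0.11], [-173.66, 173.66]. Speed limits (degrees/s): [136.94, 136.94, 172.46, 180, 180, 180].

INTERFACE

Orientations are given as [roll, pitch, yaw] about the fixed x, y, z axes, in that order (R = Rz(yaw) Ry(pitch) Rx(roll)).
In Python, from plant import * gives the robot as it stands.
- The arm moves only by the shell command python3 -m handwheel 'ROWS'. ROWS is JSON, a list of rows, each a list of 7 numbers: the opening, from -1 (shut) to 1 (fully open), then the shift along the tool's x, y, z as a fraction of full scale, then the turn, a rotation vector about the tool's x, y, z as a fraction of full scale. A call has 1 to 5 rows; each row shifts and turns the commanded pose from where the row before left it, along the tool's axes as they then stand; what a row does not reach is not made up. Full scale, the value 1, is 0.025 m for a shift and 6 degrees for a turn. A row lasts 1/8 s, in which the tool goes at most 62.5 mm and 10.7 degrees, less where a joint would pass 70% of its speed; a pose out of reach is approached as far as the arm can. A call with a number of a shift or a turn outside -1 to 1 is refused whole. A call with a gripper value outside its range is refused whole. The fingers move at their own pace and stop on an object; the grip force is fixed at half the most. Time passes only in rows, so rows that do not move let the fingers close. It gives the time, the measured TCP pose, the force, the opening and the grip force at its end, in the units of the state.
- get_obs(): the state, without advancing time (a new reading comes with each control period).
- snapshot(name): name is "scene" or "top"; returns a dict with "color" (480x640x3 uint8, red, green, blue), "fx", "fy", "cx", "cy" (pixels), "k1" (the pictures are not rectified: a ray, as slopes to the right and down, at radius r is drawn at 1 + k1 r^2 times it, then the intrinsics apply), "R" (3x3) and "t" (3): a world point X has camera coordinates R X + t. Camera axes: x right, y down, z forward; pixel columns grow to the right and rows downward; lengths in m; the calibration is good to about 2 mm. A picture is of the moment at which its call begins. There is no depth.
- close_job(): hands the job in; it is judged then, once.
The state is a dict: "clock": time; "joint_pos": joint angles; "qvel": joint speeds; "tau": joint torques, N m; "tool_pos": TCP position; "orientation": TCP orientation; "force": force on the tool from outside, world axes, zero at the start; "moment": the same for the moment, N m; "opening": finger opening in m; "gripper_force": force on a finger pad.
Only numpy, scipy, OpenCV 4.12 (cv2) and the standard library are available. Lean on these libraries where they do the work, as an engineer would, in place of code of your own. Each camera call takes 0.05 s, during which the arm holds its last target. There are 200 camera calls.

TASK

The small four-footed display stand rocks on its round plinth because its two long feet are not in the two hidden pits of the plinth's floor. Turn the stand on the plinth until the long feet drop into the pits, all four feet touch and it stands level without rocking, and let go of it; then set the dark brown bed knob upright on the middle of the stand's square top and leave it standing there. Leave the bolt tin and the tape measure where they are.

Things in the scene. Friction and masses are not known exactly. Their poses are not given: they have to be found in the camera images.
- stand_head (a point): Centre of the square aluminium head (36 x 36 mm, 24 mm high, flat top 12 mm above this point) of the loose display stand, about 0.45 kg. x and y axes square to the head's flats, z up the column (22 mm thick), which leads down to a round base plate 100 mm wide that hides the feet. Home, the stand is level and this point is 82 mm above the plinth's floor; held upright out of the pits, 88 mm.
- stand_feet (a point): Point on the stand's axis level with the tips of its two long feet, 88 mm below the head's centre; axes as the head's. Long feet: 34 mm out along +x and -x. Two short feet, tips 6 mm higher: 46 mm out along +y and -y. Feet are 12 mm thick, round-ended. At the start the stand leans about 0.13 rad to one side, rocking on the long feet; pinching the head across its y flats sets it upright. It is home in two ways, half a turn apart.
- plinth_floor (a point): Centre of the floor of the fixed round wooden plinth, 22 mm above the table; z up. The plinth is 160 mm wide; a rim 20 mm above the floor, inner radius 54 mm, keeps the feet centred with 2 mm of play. Two opposite pits, 18 x 18 mm, 6 mm deep, 34 mm from the axis, hidden under the stand, may point any way (no pose tells), at least 0.4 rad from the long feet at the start.
- knob_centre (a point): Centre, half-way up, of the loose dark brown bed knob: a round turned wooden knob 50 mm wide and 53 mm high with a flat foot underneath, standing upright on the table; z up. 26 mm above its foot.
- tin_centre (a point): Centre of the grey bolt tin (round open tin, 60 mm wide, 45 mm high), a loose bystander to be left alone.
- tape_centre (a point): Centre of the yellow tape measure (66 x 76 x 34 mm), a loose bystander to be left alone.
Mind the look-alikes: they are no part of the job. There is more than one size of the part that bears stand_head; the job needs the larger.

How it is judged (in metres and radians):
On the way:
1. the stand has dropped home on the plinth, level, and stands by itself, let go (z of stand_head in the frame of plinth_floor between 0.0795 and 0.084 m and horizontal distance between stand_head and plinth_floor below 0.012 m and angle between stand_head's own z axis and vertical below 0.035 rad and contact force between stand and the fingers below 0.3 N), for 0.3 s.
At the end, for the whole second after the job is handed in: The stand is home in the plinth: level within 2 degrees, its head within 2 mm of its home height over the plinth's floor and within 12 mm of the plinth's axis; the bed knob stands upright (within 7 degrees) and at rest on the head, its centre within 12 mm of the head's centre (z of stand_head in the frame of plinth_floor between 0.0795 and 0.084 m and horizontal distance between stand_head and plinth_floor below 0.012 m and angle between stand_head's own z axis and vertical below 0.035 rad and horizontal distance between knob_centre and stand_head below 0.012 m and z of knob_centre in the frame of stand_head between 0.035 and 0.0415 m and angle between knob_centre's own z axis and vertical below 0.12 rad and linear speed of each of show_knob, stand below 0.02 m/s); the robot touches nothing.
It fails at once if the bolt tin or the tape measure is moved more than 30 mm (distance of any of tin_centre, tape_centre from where it was at the start of the episode above 0.03 m).
It also fails if it takes over 64 s, if anything falls off the work surface, if the arm or the gripper's body presses on something with over 40 N, if the wrist force passes 120 N, or if a joint passes its speed limit or range.

## Working session

There is one attempt and no reset: what is moved stays moved. The work goes in short steps, Python scripts to look and compute and a shell command to move; the robot and the scene stay as the last step left them, time stands still between calls to the robot, and variables do not carry over. Pictures are saved under pics/ and viewed, at most 10 in all, crops included, and the job is handed in when it is done.

```bash
mkdir -p pics; cat > h.py <<'E'
from plant import *
import numpy as np, cv2
def cam(n):
    s=snapshot(n); s={k:(np.array(v) if k in('color','R','t') else v) for k,v in s.items()}; return s
def save(s,f,crop=None,k=1):
    im=s['color'][:,:,::-1]
    if crop: a,b,c,d=crop; im=im[b:d,a:c]
    cv2.imwrite('pics/'+f,cv2.resize(im,None,fx=k,fy=k,interpolation=cv2.INTER_CUBIC))
def ray(s,u,v):
    K=np.array([[s['fx'],0,s['cx']],[0,s['fy'],s['cy']],[0,0,1.]])
    x,y=(u-s['cx'])/s['fx'],(v-s['cy'])/s['fy']; a,b=x,y
    for _ in range(20):
        f=1+s['k1']*(a*a+b*b); a,b=x/f,y/f
    return -s['R'].T@s['t'], s['R'].T@np.array([a,b,1.])
def onz(s,u,v,z):
    o,d=ray(s,u,v); return o+d*(z-o[2])/d[2]
def proj(s,X):
    c=s['R']@np.array(X)+s['t']; a,b=c[:2]/c[2]; f=1+s['k1']*(a*a+b*b)
    return s['fx']*a*f+s['cx'], s['fy']*b*f+s['cy']
E
python3 - <<'E'
from h import *
for n in('scene','top'):
    s=cam(n); save(s,n+'0.png'); print(n,(-s['R'].T@s['t']).round(3),s['fx'],s['k1'],(s['R'][2]).round(2))
E
```

```text
scene [-0.21   0.488  0.666] 559.3000467015254 -0.18162234381087752 [ 0.71 -0.4  -0.58]
top [0.301 0.119 1.02 ] 551.9825917928803 -0.17387801696060826 [ 0.21 -0.   -0.98]
```

View pics/scene0.png

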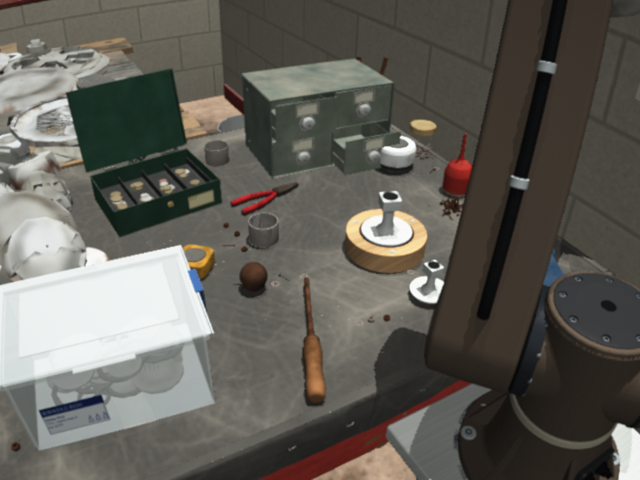

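View pics/top0.png

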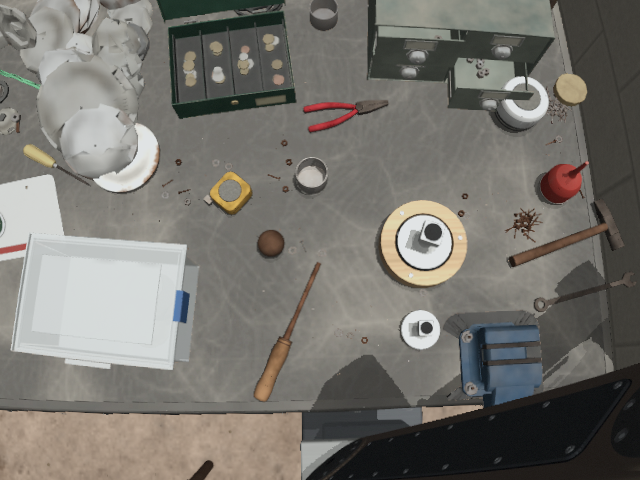

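The scene shows three candidates: a stand on the wooden plinth at scene (390,215) / top (430,235), a smaller stand on the table at scene (432,285) / top (420,329), and a dark brown ball at scene (253,277) / top (270,243). The stand on the plinth is the larger and the one that fits the description. The small one is the look-alike. The brown ball is the only knob. I'll confirm this in a crop.

```bash
python3 - <<'E'
from h import *
s=cam('scene');t=cam('top')
a=cv2.resize(s['color'][175:305,335:455],None,fx=3.2,fy=3.2,interpolation=cv2.INTER_CUBIC)
b=cv2.resize(t['color'][190:350,370:480],None,fx=2.6,fy=2.6,interpolation=cv2.INTER_CUBIC)
b=cv2.copyMakeBorder(b,0,0,0,0,cv2.BORDER_CONSTANT); h=max(len(a),len(b))
p=lambda i:cv2.copyMakeBorder(i,0,h-len(i),0,0,cv2.BORDER_CONSTANT)
cv2.imwrite('pics/crop1.png',np.hstack([p(a),p(b)])[:,:,::-1])
# plinth: wood mask in top -> ellipse on z=.042
hsv=cv2.cvtColor(t['color'],cv2.COLOR_RGB2HSV)
m=cv2.inRange(hsv,(8,60,110),(28,255,255)); m[:, :370]=0;m[:,480:]=0;m[:190]=0;m[300:]=0
c=max(cv2.findContours(m,0,2)[0],key=cv2.contourArea)
P=np.array([onz(t,*q[0],.042)[:2] for q in cv2.convexHull(c)],np.float32)
print('plinth rim',cv2.minEnclosingCircle(P))
for n,i,roi in(('scene',s,(225,250,285,305)),('top',t,(245,220,300,270))):
    x0,y0,x1,y1=roi; g=cv2.cvtColor(i['color'],cv2.COLOR_RGB2HSV)
    m=cv2.inRange(g,(0,70,0),(20,255,140)); k=np.zeros_like(m);k[y0:y1,x0:x1]=m[y0:y1,x0:x1]
    c=max(cv2.findContours(k,0,2)[0],key=cv2.contourArea); print(n,cv2.minEnclosingCircle(c),cv2.boundingRect(c))
    u=cv2.minEnclosingCircle(c)[0]; print(onz(i,*u,.027))
E
```

```text
plinth rim ((0.5006205439567566, -0.07603779435157776), 0.08025551587343216)
scene ((253.5, 276.4310302734375), 14.646077156066895) (240, 262, 27, 30)
[0.50922756 0.20220932 0.027     ]
top ((270.7492980957031, 242.68487548828125), 13.199274063110352) (258, 230, 26, 26)
[0.51079017 0.20329366 0.027     ]
```

View pics/crop1.png

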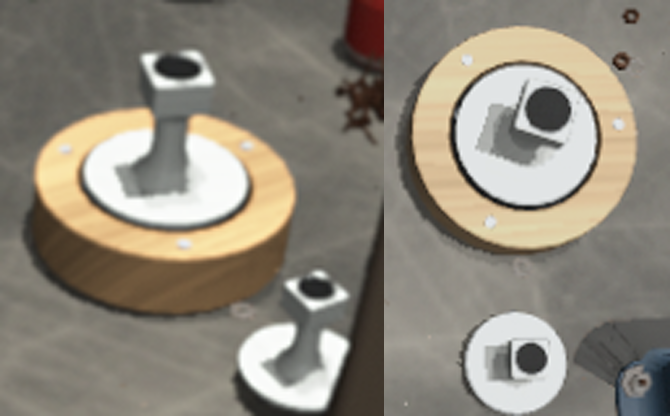

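The crop confirms it: the stand on the plinth, leaning, has the larger head, and the one on the table is smaller. The plinth rim fits with an 80 mm radius. The two knob views agree within 2 mm. Next I'll measure the head's lean and yaw.

```bash
python3 - <<'E'
from h import *
s=cam('scene');t=cam('top'); R={}
for n,i,roi in(('s',s,(375,185,405,210)),('t',t,(415,215,455,258))):
    x0,y0,x1,y1=roi; g=cv2.cvtColor(i['color'],cv2.COLOR_RGB2GRAY)[y0:y1,x0:x1]
    c=[c for c in cv2.findContours(cv2.inRange(g,0,70),0,2)[0] if cv2.contourArea(c)>20]
    c=max(c,key=cv2.contourArea);(u,v),ax,_=cv2.fitEllipse(c); R[n]=ray(i,u+x0,v+y0);print(n,u+x0,v+y0,ax)
(o1,d1),(o2,d2)=R['s'],R['t']
k=np.linalg.lstsq(np.c_[d1,-d2],o2-o1,rcond=None)[0]
X=(o1+k[0]*d1+o2+k[1]*d2)/2;print('disc',X,'gap',np.linalg.norm(o1+k[0]*d1-o2-k[1]*d2))
v=X[:2]-[.5006,-.076];print('lean',v,np.hypot(*v),np.degrees(np.arctan2(v[1],v[0])))
# head edges: angles from lines in upsampled top crop
x0,y0=412,212;c=cv2.resize(t['color'][y0:262,x0:458],None,fx=10,fy=10,interpolation=cv2.INTER_CUBIC)
cv2.imwrite('pics/head.png',c[:,:,::-1])
print(get_obs()['orientation'])
for p in((0,0),(1,0),(0,1)): print(onz(t,430+p[0],232+p[1],.122))
E
```

```text
s 389.8489580154419 195.67311477661133 (5.8866868019104, 12.810577392578125)
t 432.7451763153076 231.4892120361328 (15.24331283569336, 16.103649139404297)
disc [ 0.50121735 -0.0767979   0.12254709] gap 0.0008634606263609187
lean [ 0.00061735 -0.0007979 ] 0.0010088391346057704 -52.27032467117391
[ 1.79969150e+02 -3.92594878e-03 -1.60645551e+02]
[ 0.50085571 -0.07182931  0.122     ]
[ 0.50080543 -0.07353153  0.122     ]
[ 0.49913699 -0.07170249  0.122     ]
```

View pics/head.png

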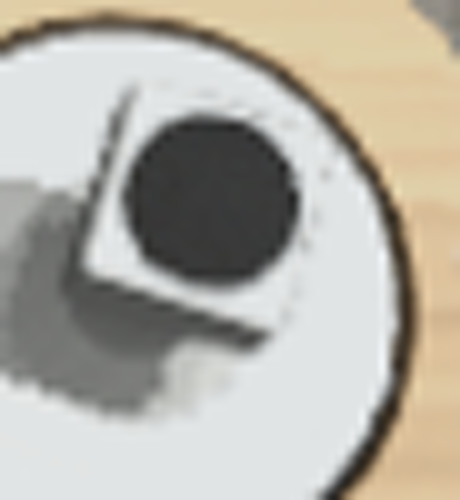

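The disc triangulates to z = 0.1225, which is right. The head's edges lie about -16.5° (mod 90°) in world yaw. A 13 mm lean offset isn't visible, though, so I'll check the plinth centre against the dark ring and the three screws.

```bash
python3 - <<'E'
from h import *
s=cam('scene');t=cam('top')
P=np.array([onz(t,u,v,.042)[:2] for u,v in((401.9,213.1),(460,238.1),(410.4,275.4))])
A=np.c_[2*P,np.ones(3)];q=np.linalg.solve(A,(P**2).sum(1));print('screws',q[:2],np.sqrt(q[2]+q[:2]@q[:2]))
for n,i,roi in(('s',s,(335,190,440,280)),('t',t,(372,192,478,296))):
    x0,y0,x1,y1=roi; g=cv2.cvtColor(i['color'],cv2.COLOR_RGB2HSV)[y0:y1,x0:x1]
    m=cv2.inRange(g,(8,70,90),(28,255,255))
    cs,h=cv2.findContours(m,cv2.RETR_CCOMP,2)
    for c,hh in zip(cs,h[0]):
        if cv2.contourArea(c)>800:
            W=np.array([onz(i,a+x0,b+y0,.042)[:2] for a,b in cv2.convexHull(c)[:,0].astype(float)],np.float32)
            print(n,'hole' if hh[3]>=0 else 'outer',cv2.fitEllipse(W))
    w=cv2.inRange(g,(0,0,185),(180,30,255)); c=max(cv2.findContours(w,0,2)[0],key=cv2.contourArea)
    for z in(.045,.035): print(n,'white',z,cv2.fitEllipse(np.array([onz(i,a+x0,b+y0,z)[:2] for a,b in cv2.convexHull(c)[:,0].astype(float)],np.float32)))
E
```

```text
screws [ 0.50028489 -0.07698157] 0.06709764333522096
s outer ((0.4827638864517212, -0.06533914059400558), (0.1629706770181656, 0.21454623341560364), 54.40702438354492)
s white 0.045 ((0.5012573003768921, -0.07806921005249023), (0.09983381628990173, 0.1002042219042778), 11.927504539489746)
s white 0.035 ((0.5127143859863281, -0.08718062937259674), (0.10144104063510895, 0.10181739926338196), 11.927210807800293)
t outer ((0.4900575578212738, -0.07535197585821152), (0.1353004276752472, 0.1595630645751953), 177.1122283935547)
t white 0.045 ((0.5011047720909119, -0.07647434622049332), (0.09812581539154053, 0.09831386059522629), 6.071268558502197)
t white 0.035 ((0.5031610131263733, -0.07848455011844635), (0.09913265705108643, 0.09932263940572739), 6.070457935333252)
```

Plinth centre is (0.500, -0.077). The plate looks almost level at the moment, so the stand may be near balance. I'll go above it, then look again.

```bash

python3 -m handwheel '[[1,-0.5,0.49,0,0,0,0],[1,-0.99,0.97,0,0,0,0],[1,-0.99,0.97,0,0,0,0],[1,-0.99,0.97,0,0,0,0],[1,-0.99,0.97,0,0,0,0]]'
python3 -m handwheel '[[1,-0.99,0.97,0,0,0,0],[1,-0.99,0.97,0,0,0,0],[1,-0.99,0.97,0,0,0,0],[1,-0.99,0.97,0,0,0,0],[1,-0.99,0.97,0,0,0,0]]' >/dev/null
python3 - <<'E'
from h import *
o=get_obs();print(o['clock'],o['tool_pos'],o['orientation'],o['joint_pos'])
t=cam('top');save(t,'t2.png',(365,185,485,305),5)
s=cam('scene');R={}
for n,i,roi in(('s',s,(370,180,410,212)),('t',t,(405,205,455,258))):
    x0,y0,x1,y1=roi; g=cv2.cvtColor(i['color'],cv2.COLOR_RGB2GRAY)[y0:y1,x0:x1]
    c=max(cv2.findContours(cv2.inRange(g,0,70),0,2)[0],key=cv2.contourArea);(u,v),ax,_=cv2.fitEllipse(c); R[n]=ray(i,u+x0,v+y0);print(n,u+x0,v+y0,ax)
E
```

```text
clock: 1.02
tool_pos: [0.2932, -0.495, 0.4049]
orientation: [-180.0, 0.0, -160.6]
force: [0.0, -0.3, 0.5]
opening: 0.0878
gripper_force: 0.0
1.65 [ 0.36935814 -0.33962445  0.40490834] [-1.79977098e+02  3.94779322e-02 -1.60626725e+02] [-2.01286497e+01  4.04928877e+00 -2.06916434e+01 -8.19568417e-03
 -6.52140386e+01 -5.04946503e+01]
s 389.85665130615234 195.7254238128662 (6.090272426605225, 12.522064208984375)
t 432.70783042907715 231.58663177490234 (15.577848434448242, 15.98996639251709)
```

View pics/t2.png

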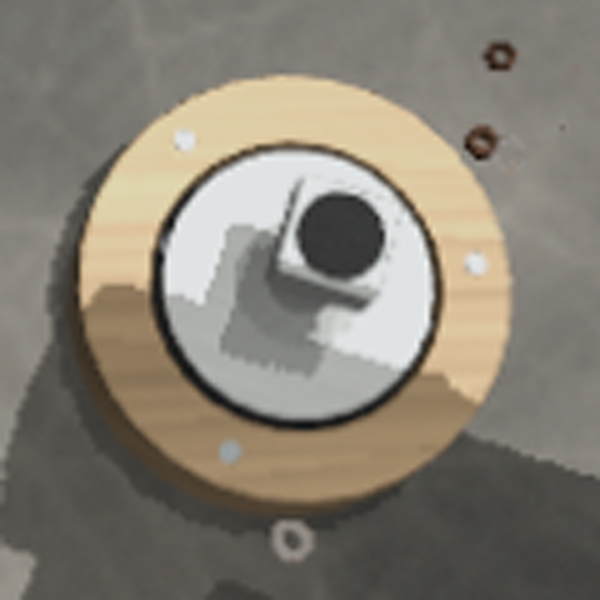

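The view shows the stand unchanged, with the disc at top (432.7,231.6) and no visible creep. I'll compare it with the expected upright axis before choosing which flats to pinch.

```bash
python3 - <<'E'
from h import *
s=cam('scene');t=cam('top')
for n,i in(('s',s),('t',t)):
    for z in(.042,.05,.11,.122): print(n,z,np.round(proj(i,(.5004,-.0768,z)),1))
    # upright-head corner prediction, yaw -16.5
    a=np.radians(-16.5+45+90*np.arange(4))
    for z in(.122,.098):
        print(z,[np.round(proj(i,(.5012+.02546*np.cos(q),-.0768+.02546*np.sin(q),z)),1).tolist() for q in a])
a=cv2.resize(s['color'][180:250,345:430],None,fx=9,fy=8.5,interpolation=cv2.INTER_CUBIC);cv2.imwrite('pics/s2.png',a[:590,:,::-1])
E
```

```text
s 0.042 [386. 231.]
s 0.05 [386.3 227.6]
s 0.11 [389.2 201.5]
s 0.122 [389.8 196.1]
0.122 [[377.6, 191.9], [383.5, 201.8], [401.8, 200.0], [395.5, 190.2]]
0.098 [[376.6, 202.6], [382.4, 212.7], [400.5, 210.8], [394.2, 200.9]]
t 0.042 [424.2 242. ]
t 0.05 [425.  241.1]
t 0.11 [431.5 233.8]
t 0.122 [432.9 232.2]
0.122 [[424.8, 219.0], [420.3, 239.2], [441.0, 244.5], [445.4, 224.3]]
0.098 [[422.3, 222.4], [417.8, 242.1], [438.0, 247.4], [442.3, 227.6]]
```

View pics/s2.png

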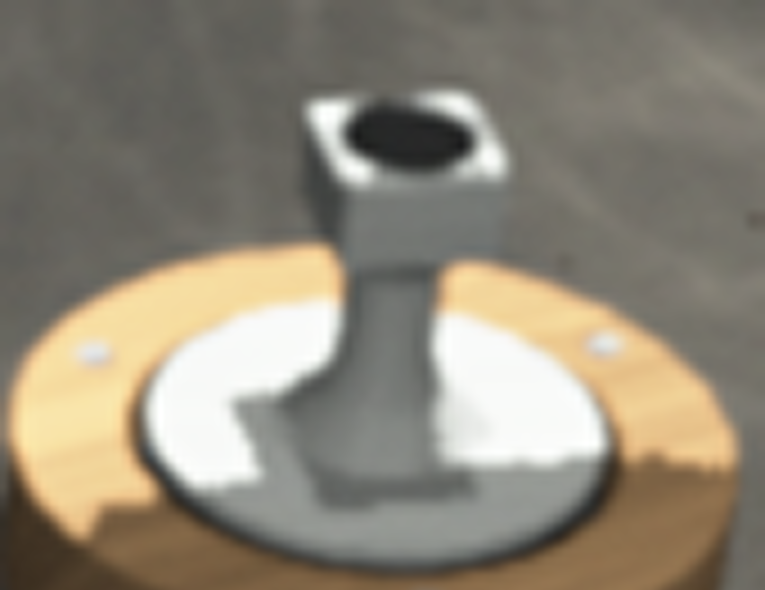

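The head's corners match an upright head at z ≈ 0.122, so the stand is perched on its long feet and nearly upright, with yaw about -19° mod 90. I'll go over it, turn to yaw -109 and descend around the head.

```bash

python3 -m handwheel '[[1,-0.94,0.91,0,0,0,0],[1,-0.94,0.91,0,0,0,0],[1,-0.94,0.91,0,0,0,0],[1,-0.94,0.91,0,0,0,0],[1,-0.94,0.91,0,0,0,0]]' >/dev/null
python3 -m handwheel '[[1,-0.94,0.91,0,0,0,0],[1,-0.94,0.91,0,0,0,0],[1,-0.94,0.91,0,0,0,0],[1,-0.94,0.91,0,0,0,0],[1,0,0,0.2,0,0,-0.95]]' 
python3 -m handwheel '[[1,0,0,0.5,0,0,-0.95],[1,0,0,0.5,0,0,-0.95],[1,0,0,0.5,0,0,-0.95],[1,0,0,0.5,0,0,-0.95],[1,0,0,0.3,0,0,-0.95]]' >/dev/null
python3 -m handwheel '[[1,0,0,0.3,0,0,-0.95],[1,0,0,0.3,0,0,-0.95],[1,0,0,0,0,0,-0.95],[1,0,0,0,0,0,0]]' 
python3 - <<'E'
from h import *
o=get_obs();print(o['clock'],o['tool_pos'],o['orientation'],o['joint_pos'])
E
```

```text
clock: 3.1
tool_pos: [0.5018, -0.0772, 0.3997]
orientation: [-180.0, 0.0, -154.8]
force: [0.0, -0.7, -0.0]
opening: 0.0876
gripper_force: 0.0
clock: 4.22
tool_pos: [0.5008, -0.0787, 0.327]
orientation: [180.0, -0.0, -109.4]
force: [0.7, 0.8, 0.5]
opening: 0.0874
gripper_force: 0.0
4.225 [ 0.5008226  -0.07869653  0.32704427] [ 1.79987372e+02 -1.26155609e-02 -1.09432126e+02] [ 1.33016238e+01  8.61232401e+00 -2.64984690e+01  4.62463502e-03
 -5.49066510e+01 -3.27364102e+01]
```

```bash

python3 -m handwheel '[[1,-0.06,0,0.5,0,0,0],[1,0,0,0.7,0,0,0],[1,0,0,0.7,0,0,0],[1,0,0,0.3,0,0,0],[1,0,0,0,0,0,0]]' 
python3 -m handwheel '[[-1,0,0,0,0,0,0],[-1,0,0,0,0,0,0],[-1,0,0,0,0,0,0],[-1,0,0,0,0,0,0],[-1,0,0,0,0,0,0]]' 
python3 - <<'E'
from h import *
o=get_obs();print({k:np.round(o[k],3) for k in('clock','tool_pos','orientation','force','moment','opening','gripper_force','joint_pos')})
s=cam('scene');save(s,'s3.png',(330,120,450,270),4)
E
```

```text
clock: 4.85
tool_pos: [0.5013, -0.0768, 0.2715]
orientation: [179.9, -0.0, -109.4]
force: [0.1, 0.2, -0.5]
opening: 0.0878
gripper_force: 0.0
clock: 5.48
tool_pos: [0.5014, -0.0767, 0.2723]
orientation: [-180.0, 0.0, -109.3]
force: [0.2, -0.2, -0.0]
opening: 0.0435
gripper_force: 0.0
{'clock': np.float64(5.475), 'tool_pos': array([ 0.501, -0.077,  0.272]), 'orientation': array([-1.79991e+02,  6.00000e-03, -1.09349e+02]), 'force': array([ 0.215, -0.153, -0.001]), 'moment': array([ 0.086,  0.15 , -0.014]), 'opening': np.float64(0.044), 'gripper_force': np.float64(0.0), 'joint_pos': array([ 13.517,  12.356, -30.322,  -0.   , -47.311, -32.866])}
```

View pics/s3.png

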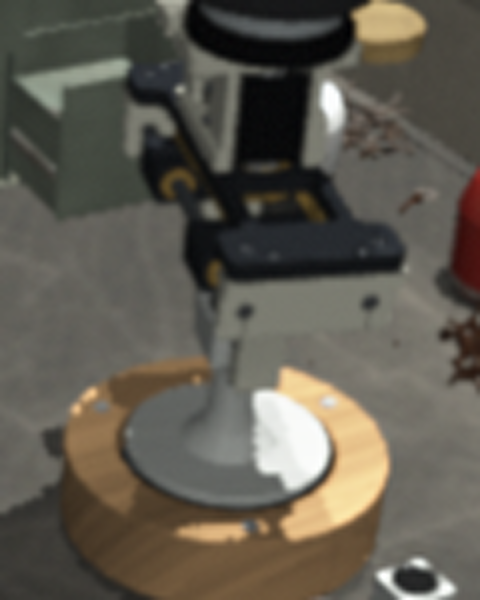

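The fingers straddle the head (crop around (250,320)) and are still closing. I'll continue closing.

```bash

python3 -m handwheel '[[-1,0,0,0,0,0,0],[-1,0,0,0,0,0,0],[-1,0,0,0,0,0,0],[-1,0,0,0,0,0,0]]' 
python3 -m handwheel '[[-1,0,0,0.08,0,0,0],[-1,0,0,0,0,0,0]]'
python3 -m handwheel '[[-1,0,0,0.08,0,0,0],[-1,0,0,0,0,0,0]]'
```

```text
clock: 6.02
tool_pos: [0.5015, -0.0767, 0.2722]
orientation: [-180.0, 0.0, -109.3]
force: [0.6, 0.4, 1.0]
opening: 0.036
gripper_force: 29.9
clock: 6.28
tool_pos: [0.5016, -0.0767, 0.2718]
orientation: [-179.9, -0.0, -109.3]
force: [-5.7, 1.5, 17.3]
opening: 0.0359
gripper_force: 30.0
clock: 6.52
tool_pos: [0.5017, -0.0767, 0.2714]
orientation: [-179.9, 0.0, -109.3]
force: [-11.0, 3.5, 33.9]
opening: 0.0357
gripper_force: 30.0
```

```bash
f(){ grep -E 'tool_pos|orient|force:' | grep -v gripper | tr '\n' ' '; echo; }
python3 -m handwheel '[[-1,0,0,-0.08,0,0,-0.5],[-1,0,0,0,0,0,-1],[-1,0,0,0,0,0,-1],[-1,0,0,0,0,0,-0.5]]' |f
for i in 1; do
python3 -m handwheel '[[-1,0,0,0,0,0,-0.5],[-1,0,0,0,0,0,0]]' |f
python3 -m handwheel '[[-1,0,0,0,0,0,-0.5],[-1,0,0,0,0,0,0]]' |f
python3 -m handwheel '[[-1,0,0,0,0,0,-0.5],[-1,0,0,0,0,0,0]]' |f
python3 -m handwheel '[[-1,0,0,0,0,0,-0.5],[-1,0,0,0,0,0,0]]' |f
done
```

```text
tool_pos: [0.502, -0.0771, 0.2717] orientation: [-179.9, -0.0, -91.2] force: [-2.9, -2.0, 13.4] 
tool_pos: [0.5022, -0.077, 0.2718] orientation: [-179.9, -0.1, -88.2] force: [-1.4, -2.3, 11.8] 
tool_pos: [0.5023, -0.0769, 0.2718] orientation: [-179.8, -0.1, -85.2] force: [-0.6, -1.4, 10.9] 
tool_pos: [0.5024, -0.0769, 0.2718] orientation: [-179.8, -0.1, -82.2] force: [-1.0, -1.2, 11.0] 
tool_pos: [0.5024, -0.0769, 0.2718] orientation: [-179.8, -0.1, -79.2] force: [-0.4, -1.0, 11.8]
```

```bash
cat > g.sh <<'E'
g(){ o=$(cat); echo "$o"| grep -E 'tool_pos|orient|force:|clock' | grep -v gripper | tr '\n' ' '; echo; z=$(echo "$o"|grep '^force'|sed 's/.*, \(.*\)\]/\1/'); [ $(echo "$z"|awk '{print ($1>5.5)}') = 1 ]; }
E
. ./g.sh
python3 -m handwheel '[[-1,0,0,0,0,0,-0.4],[-1,0,0,0,0,0,-0.4]]' |g &&
python3 -m handwheel '[[-1,0,0,0,0,0,-0.4],[-1,0,0,0,0,0,-0.4]]' |g &&
python3 -m handwheel '[[-1,0,0,0,0,0,-0.4],[-1,0,0,0,0,0,-0.4]]' |g &&
python3 -m handwheel '[[-1,0,0,0,0,0,-0.4],[-1,0,0,0,0,0,-0.4]]' |g &&
python3 -m handwheel '[[-1,0,0,0,0,0,-0.4],[-1,0,0,0,0,0,-0.4]]' |g &&
python3 -m handwheel '[[-1,0,0,0,0,0,-0.4],[-1,0,0,0,0,0,-0.4]]' |g &&
python3 -m handwheel '[[-1,0,0,0,0,0,-0.4],[-1,0,0,0,0,0,-0.4]]' |g &&
python3 -m handwheel '[[-1,0,0,0,0,0,-0.4],[-1,0,0,0,0,0,-0.4]]' |g &&
python3 -m handwheel '[[-1,0,0,0,0,0,-0.4],[-1,0,0,0,0,0,-0.4]]' |g &&
python3 -m handwheel '[[-1,0,0,0,0,0,-0.4],[-1,0,0,0,0,0,-0.4]]' |g
```

```text
clock: 8.28 tool_pos: [0.5024, -0.0769, 0.2718] orientation: [-179.8, -0.1, -74.4] force: [-1.2, -1.5, 11.4] 
clock: 8.52 tool_pos: [0.5025, -0.0769, 0.2718] orientation: [-179.8, -0.1, -69.6] force: [0.5, -2.3, 10.7] 
clock: 8.78 tool_pos: [0.5025, -0.0768, 0.2718] orientation: [-179.8, -0.1, -64.9] force: [-0.6, -0.7, 11.0] 
clock: 9.02 tool_pos: [0.5024, -0.0768, 0.2718] orientation: [-179.8, -0.1, -60.1] force: [-0.4, -0.9, 11.4] 
clock: 9.28 tool_pos: [0.5023, -0.0768, 0.2718] orientation: [-179.9, -0.1, -55.3] force: [-0.8, -0.8, 11.6] 
clock: 9.52 tool_pos: [0.5025, -0.0769, 0.2718] orientation: [-179.9, -0.1, -50.4] force: [-0.5, -2.5, 11.1] 
clock: 9.78 tool_pos: [0.5026, -0.0769, 0.2718] orientation: [-179.9, -0.2, -45.6] force: [1.1, -2.8, 10.0] 
clock: 10.02 tool_pos: [0.5024, -0.0769, 0.2718] orientation: [-179.9, -0.1, -40.9] force: [-1.9, -1.5, 12.0] 
clock: 10.28 tool_pos: [0.502, -0.077, 0.2717] orientation: [-179.9, -0.1, -36.1] force: [-2.6, -1.5, 14.0] 
clock: 10.52 tool_pos: [0.5018, -0.0771, 0.2717] orientation: [-180.0, -0.1, -31.3] force: [-3.8, -1.5, 14.6]
```

```bash
. ./g.sh
python3 -m handwheel '[[-1,0,0,0,0,0,-0.4],[-1,0,0,0,0,0,-0.4]]' |g &&
python3 -m handwheel '[[-1,0,0,0,0,0,-0.4],[-1,0,0,0,0,0,-0.4]]' |g &&
python3 -m handwheel '[[-1,0,0,0,0,0,-0.4],[-1,0,0,0,0,0,-0.4]]' |g &&
python3 -m handwheel '[[-1,0,0,0,0,0,-0.4],[-1,0,0,0,0,0,-0.4]]' |g &&
python3 -m handwheel '[[-1,0,0,0,0,0,-0.4],[-1,0,0,0,0,0,-0.4]]' |g &&
python3 -m handwheel '[[-1,0,0,0,0,0,-0.4],[-1,0,0,0,0,0,-0.4]]' |g &&
python3 -m handwheel '[[-1,0,0,0,0,0,-0.4],[-1,0,0,0,0,0,-0.4]]' |g &&
python3 -m handwheel '[[-1,0,0,0,0,0,-0.4],[-1,0,0,0,0,0,-0.4]]' |g &&
python3 -m handwheel '[[-1,0,0,0,0,0,-0.4],[-1,0,0,0,0,0,-0.4]]' |g &&
python3 -m handwheel '[[-1,0,0,0,0,0,-0.4],[-1,0,0,0,0,0,-0.4]]' |g &&
python3 -m handwheel '[[-1,0,0,0,0,0,-0.4],[-1,0,0,0,0,0,-0.4]]' |g &&
python3 -m handwheel '[[-1,0,0,0,0,0,-0.4],[-1,0,0,0,0,0,-0.4]]' |g &&
python3 -m handwheel '[[-1,0,0,0,0,0,-0.4],[-1,0,0,0,0,0,-0.4]]' |g
python3 -c "
from plant import *
o=get_obs();print(o['joint_pos'],o['moment'],o['opening'])"
```

```text
clock: 10.78 tool_pos: [0.5017, -0.0772, 0.2717] orientation: [180.0, -0.1, -26.5] force: [-3.8, -2.6, 14.4] 
clock: 11.02 tool_pos: [0.5018, -0.0773, 0.2717] orientation: [180.0, -0.1, -21.7] force: [-2.8, -3.3, 12.8] 
clock: 11.28 tool_pos: [0.5021, -0.0772, 0.2718] orientation: [180.0, -0.2, -16.9] force: [0.1, -3.9, 10.6] 
clock: 11.52 tool_pos: [0.5023, -0.0772, 0.2717] orientation: [180.0, -0.2, -12.1] force: [-0.9, -4.2, 11.2] 
clock: 11.78 tool_pos: [0.5019, -0.0774, 0.2717] orientation: [180.0, -0.1, -7.3] force: [-2.8, -5.3, 13.9] 
clock: 12.02 tool_pos: [0.5018, -0.0776, 0.2718] orientation: [179.9, -0.1, -2.5] force: [-2.1, -6.2, 13.6] 
clock: 12.28 tool_pos: [0.5018, -0.0777, 0.2718] orientation: [179.9, -0.1, 2.3] force: [-2.7, -6.7, 14.0] 
clock: 12.52 tool_pos: [0.5019, -0.0776, 0.2717] orientation: [179.9, -0.1, 7.1] force: [-1.6, -6.2, 11.9] 
clock: 12.78 tool_pos: [0.5021, -0.0775, 0.2717] orientation: [179.9, -0.1, 11.9] force: [-0.3, -5.7, 10.6] 
clock: 13.02 tool_pos: [0.5025, -0.0771, 0.2716] orientation: [179.9, -0.2, 16.7] force: [1.6, -3.5, 6.1] 
clock: 13.28 tool_pos: [0.5011, -0.0768, 0.2698] orientation: [-180.0, 0.0, 21.5] force: [-1.1, -0.2, -5.2] 
[ 1.35064953e+01  1.25255457e+01 -3.04831411e+01 -2.78531780e-02
 -4.70328355e+01  9.80133000e+01] [-0.10213942  0.17531525 -0.02197485] 0.03565846162414703
```

The feet fell at yaw ≈ 21.5. The force dropped to minus the stand's weight and z fell 2 mm. I'll follow it down.

```bash
. ./g.sh
python3 -m handwheel '[[-1,0,0,0.08,0,0,0],[-1,0,0,0,0,0,0]]' |g
python3 -m handwheel '[[-1,0,0,0.06,0,0,0],[-1,0,0,0,0,0,0]]' |g
python3 -m handwheel '[[-1,0,0,0.04,0,0,0],[-1,0,0,0,0,0,0]]' |g
```

```text
clock: 13.52 tool_pos: [0.5009, -0.0768, 0.2674] orientation: [-180.0, 0.1, 21.4] force: [-0.8, 0.1, -4.4] 
clock: 13.78 tool_pos: [0.501, -0.0768, 0.2663] orientation: [-180.0, 0.1, 21.4] force: [-1.6, -0.2, -3.7] 
clock: 14.02 tool_pos: [0.5011, -0.0769, 0.2661] orientation: [180.0, 0.0, 21.5] force: [-4.2, -1.6, 3.8]
```

```bash
. ./g.sh
python3 -m handwheel '[[1,0,0,0,0,0,0],[1,0,0,0,0,0,0],[1,0,0,0,0,0,0],[1,0,0,0,0,0,0]]' |g
python3 -m handwheel '[[1,0,0,-0.5,0,0,0],[1,0,0,-1,0,0,0],[1,0,0,-1,0,0,0],[1,0,0,-1,0,0,0],[1,0,0,-0.5,0,0,0]]' |g
python3 -m handwheel '[[1,0.2,-0.47,0,0,0,0],[1,0.4,-0.93,0,0,0,0],[1,0.4,-0.93,0,0,0,0],[1,0.4,-0.93,0,0,0,0],[1,0.4,-0.93,0,0,0,0]]' |g
python3 -m handwheel '[[1,0.4,-0.93,0,0,0,0],[1,0.4,-0.93,0,0,0,0],[1,0.4,-0.93,0,0,0,0],[1,0,0,0,0,0,0]]' |g
python3 - <<'E'
from h import *
s=cam('scene');t=cam('top');R={}
for n,i,roi in(('s',s,(370,180,410,217)),('t',t,(405,205,455,258))):
    x0,y0,x1,y1=roi; g=cv2.cvtColor(i['color'],cv2.COLOR_RGB2GRAY)[y0:y1,x0:x1]
    c=max(cv2.findContours(cv2.inRange(g,0,60),0,2)[0],key=cv2.contourArea);(u,v),ax,_=cv2.fitEllipse(c); R[n]=ray(i,u+x0,v+y0);print(n,u+x0,v+y0,ax)
(o1,d1),(o2,d2)=R['s'],R['t'];k=np.linalg.lstsq(np.c_[d1,-d2],o2-o1,rcond=None)[0]
print((o1+k[0]*d1+o2+k[1]*d2)/2)
a=cv2.resize(s['color'][170:280,330:450],None,fx=3.2,fy=3.2);b=cv2.resize(t['color'][190:300,365:485],None,fx=3.2,fy=3.2)
cv2.imwrite('pics/home.png',np.hstack([a,b])[:,:,::-1])
E
```

```text
clock: 14.52 tool_pos: [0.5016, -0.0767, 0.2657] orientation: [180.0, -0.0, 21.5] force: [-0.2, 0.1, 0.4] 
clock: 15.15 tool_pos: [0.5017, -0.0767, 0.3678] orientation: [180.0, -0.2, 21.5] force: [0.2, 1.0, -0.4] 
clock: 15.78 tool_pos: [0.5046, 0.0386, 0.3645] orientation: [-180.0, 0.1, 21.5] force: [0.4, 0.0, -0.2] 
clock: 16.27 tool_pos: [0.5071, 0.1149, 0.3645] orientation: [180.0, 0.1, 21.6] force: [-0.2, 0.5, -0.5] 
s 389.5719337463379 198.13446617126465 (5.700890064239502, 12.287972450256348)
t 431.93455696105957 231.82493209838867 (14.963679313659668, 15.868268966674805)
[ 0.50178638 -0.07685703  0.1168051 ]
```

View pics/home.png

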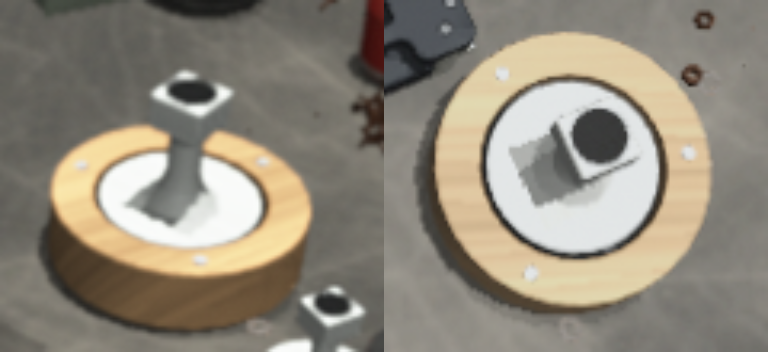

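The stand is home: the disc's height fell to 0.1168, it is level and centred at (0.502,-0.077), and it has been let go. Next is the knob.

```bash
. ./g.sh
python3 -m handwheel '[[1,0.35,-0.81,0,0,0,0],[1,0.35,-0.81,0,0,0,0],[1,0.35,-0.81,0,0,0,0],[1,0.35,-0.81,0,0,0,0],[1,0,0,0.5,0,0,0]]' |g
python3 -m handwheel '[[1,0,0,1,0,0,0],[1,0,0,1,0,0,0],[1,0,0,1,0,0,0],[1,0,0,0.7,0,0,0],[1,0,0,0,0,0,0]]' |g
```

```text
clock: 17.0 tool_pos: [0.5107, 0.2035, 0.3534] orientation: [-180.0, -0.1, 21.6] force: [-1.1, 0.0, 0.0] 
clock: 17.62 tool_pos: [0.5097, 0.2008, 0.2588] orientation: [179.9, 0.2, 21.4] force: [-0.1, -0.9, 0.6]
```

```bash
. ./g.sh
python3 -m handwheel '[[1,0.04,-0.07,0.8,0,0,0],[1,0,0,0.9,0,0,0],[1,0,0,0.7,0,0,0],[1,0,0,0.45,0,0,0],[1,0,0,0,0,0,0]]'
python3 -m handwheel '[[-1,0,0,0,0,0,0],[-1,0,0,0,0,0,0],[-1,0,0,0,0,0,0],[-1,0,0,0,0,0,0],[-1,0,0,0,0,0,0]]'
python3 -m handwheel '[[-1,0,0,0,0,0,0],[-1,0,0,0,0,0,0]]'
```

```text
clock: 18.25
tool_pos: [0.5106, 0.2033, 0.1892]
orientation: [180.0, 0.0, 21.5]
force: [0.0, 0.2, -0.5]
opening: 0.0879
gripper_force: 0.0
clock: 18.88
tool_pos: [0.5107, 0.2033, 0.1896]
orientation: [180.0, -0.0, 21.5]
force: [0.7, -1.3, 2.1]
opening: 0.0468
gripper_force: 30.0
clock: 19.12
tool_pos: [0.5107, 0.2033, 0.1896]
orientation: [180.0, -0.0, 21.5]
force: [-0.7, -0.7, 2.9]
opening: 0.047
gripper_force: 30.0
```

```bash
. ./g.sh
python3 -m handwheel '[[-1,0,0,-0.3,0,0,0],[-1,0,0,-1,0,0,0],[-1,0,0,-1,0,0,0],[-1,0,0,-1,0,0,0],[-1,0,0,-1,0,0,0]]' |g
python3 -m handwheel '[[-1,0,0,-1,0,0,0],[-1,0,0,-1,0,0,0],[-1,0,0,-0.5,0,0,0],[-1,0,0,0,0,0,0],[-1,0,0,0,0,0,0]]'
python3 - <<'E'
from h import *
s=cam('scene'); u,v=proj(s,(.5107,.2033,.2));print(u,v);u,v=int(u),int(v)
save(s,'k.png',(u-70,v-60,u+70,v+60),5)
g=cv2.cvtColor(s['color'],cv2.COLOR_RGB2HSV);m=cv2.inRange(g,(0,70,0),(20,255,140));k=np.zeros_like(m);k[v-60:v+60,u-60:u+60]=m[v-60:v+60,u-60:u+60]
c=max(cv2.findContours(k,0,2)[0],key=cv2.contourArea);print(cv2.boundingRect(c),get_obs()['force'])
E
```

```text
clock: 19.75 tool_pos: [0.5104, 0.2032, 0.298] orientation: [-180.0, 0.0, 21.5] force: [-0.6, -0.3, -0.3] 
clock: 20.38
tool_pos: [0.5103, 0.2031, 0.3583]
orientation: [180.0, 0.1, 21.4]
force: [-0.4, 0.3, -0.3]
opening: 0.0473
gripper_force: 30.0
247.77624661866287 193.02350471860998
(242, 181, 23, 34) [-0.64191906 -0.43205973 -0.97152191]
```

View pics/k.png

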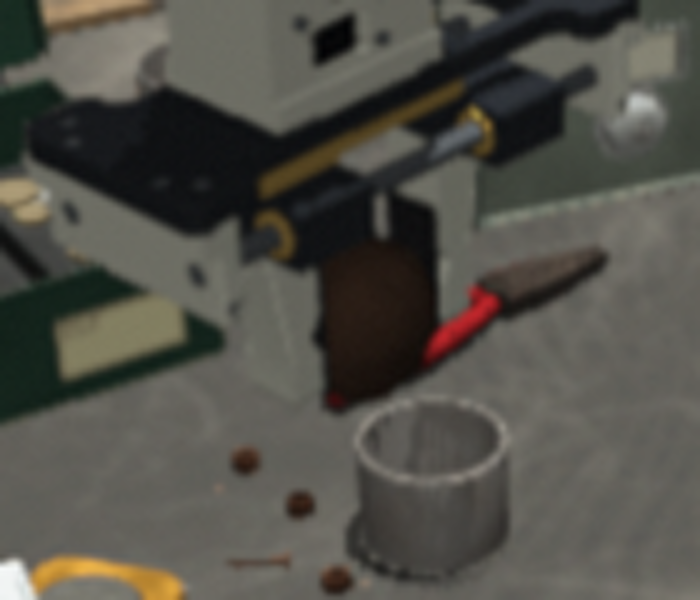

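The knob is held upright between the fingers (crop (375,310)), and the tin is untouched. I'll carry it over the stand.

```bash
. ./g.sh
python3 -m handwheel '[[-1,-0.2,0.47,0,0,0,0],[-1,-0.4,0.93,0,0,0,0],[-1,-0.4,0.93,0,0,0,0],[-1,-0.4,0.93,0,0,0,0],[-1,-0.4,0.93,0,0,0,0]]' |g
python3 -m handwheel '[[-1,-0.4,0.93,0,0,0,0],[-1,-0.4,0.93,0,0,0,0],[-1,-0.4,0.93,0,0,0,0],[-1,-0.4,0.93,0,0,0,0],[-1,-0.4,0.93,0,0,0,0]]' |g
python3 -m handwheel '[[-1,-0.4,0.93,0,0,0,0],[-1,-0.2,0.47,0,0,0,0],[-1,0,0,0,0,0,0],[-1,0,0,0,0,0,0]]' |g
```

```text
clock: 21.05 tool_pos: [0.5066, 0.0871, 0.3593] orientation: [180.0, 0.0, 21.4] force: [0.0, -0.7, -0.5] 
clock: 21.68 tool_pos: [0.5022, -0.0393, 0.3593] orientation: [-180.0, 0.0, 21.4] force: [0.6, 0.2, -0.8] 
clock: 22.18 tool_pos: [0.5018, -0.0752, 0.3594] orientation: [-180.0, -0.0, 21.4] force: [0.2, 0.3, -0.5]
```

```bash
. ./g.sh
python3 -m handwheel '[[-1,-0.04,0.06,0.5,0,0,0],[-1,0,0,0.7,0,0,0],[-1,0,0,0.5,0,0,0],[-1,0,0,0.2,0,0,0],[-1,0,0,0,0,0,0]]' |g
python3 -m handwheel '[[-1,0,0,0.06,0,0,0],[-1,0,0,0,0,0,0]]' |g
python3 - <<'E'
from h import *
s=cam('scene');t=cam('top')
a=cv2.resize(s['color'][140:260,340:440],None,fx=4,fy=4);b=cv2.resize(t['color'][180:300,375:475],None,fx=4,fy=4)
cv2.imwrite('pics/place.png',np.hstack([a,b])[:,:,::-1])
g=cv2.cvtColor(s['color'],cv2.COLOR_RGB2HSV);m=cv2.inRange(g,(0,70,0),(20,255,120));m[:, :360]=0;m[:,420:]=0;m[:160]=0;m[215:]=0
c=max(cv2.findContours(m,0,2)[0],key=cv2.contourArea);print(cv2.boundingRect(c), proj(s,(.5015,-.0769,.1427)))
E
```

```text
clock: 22.8 tool_pos: [0.5016, -0.0768, 0.3116] orientation: [-180.0, 0.0, 21.5] force: [-0.1, -0.3, -0.0] 
clock: 23.05 tool_pos: [0.5016, -0.0769, 0.3107] orientation: [180.0, -0.0, 21.5] force: [0.2, -0.4, -1.4] 
(388, 173, 17, 27) (np.float64(390.58567840374434), np.float64(186.32809238149537))
```

```bash
. ./g.sh
python3 -m handwheel '[[-1,0,0,0.08,0,0,0],[-1,0,0,0,0,0,0]]' |g
python3 -m handwheel '[[-1,0,0,0.06,0,0,0],[-1,0,0,0,0,0,0]]' |g
python3 -m handwheel '[[-1,0,0,0.04,0,0,0],[-1,0,0,0,0,0,0]]' |g
```

```text
clock: 23.4 tool_pos: [0.5014, -0.077, 0.3083] orientation: [-180.0, 0.0, 21.5] force: [-0.2, -0.1, -0.8] 
clock: 23.65 tool_pos: [0.5015, -0.077, 0.3068] orientation: [-180.0, 0.0, 21.5] force: [-0.2, 1.1, -0.8] 
clock: 23.9 tool_pos: [0.5015, -0.077, 0.3058] orientation: [-180.0, 0.0, 21.5] force: [-0.8, -0.7, -1.4]
```

```bash
. ./g.sh
python3 -m handwheel '[[-1,0,0,0.03,0,0,0],[-1,0,0,0,0,0,0]]' |g
python3 -m handwheel '[[-1,0,0,0.03,0,0,0],[-1,0,0,0,0,0,0]]' |g
```

```text
clock: 24.15 tool_pos: [0.5016, -0.0769, 0.3054] orientation: [180.0, -0.0, 21.5] force: [-1.2, -0.8, 1.7] 
clock: 24.4 tool_pos: [0.5018, -0.077, 0.3052] orientation: [180.0, -0.1, 21.5] force: [-1.4, 0.7, 5.5]
```

Contact at z = 0.3054, as expected. I'll release, rise and look.

```bash
. ./g.sh
python3 -m handwheel '[[-1,0,0,-0.02,0,0,0],[0,0,0,0,0,0,0],[0.2,0,0,0,0,0,0],[1,0,0,0,0,0,0],[1,0,0,0,0,0,0]]' |g
python3 -m handwheel '[[1,0,0,0,0,0,0],[1,0,0,-0.3,0,0,0],[1,0,0,-0.8,0,0,0],[1,0,0,-1,0,0,0],[1,0,0,-1,0,0,0]]' |g
python3 -m handwheel '[[1,0,0,-1,0,0,0],[1,0.5,-1,0,0,0,0],[1,0.5,-1,0,0,0,0],[1,0.5,-1,0,0,0,0],[1,0.5,-1,0,0,0,0]]' |g
python3 -m handwheel '[[1,0.5,-1,0,0,0,0],[1,0.5,-1,0,0,0,0],[1,0,0,0,0,0,0],[1,0,0,0,0,0,0]]' |g
python3 - <<'E'
from h import *
s=cam('scene');t=cam('top');R={}
for n,i in(('s',s),('t',t)):
    u,v=map(int,proj(i,(.5015,-.0769,.1427)));g=cv2.cvtColor(i['color'],cv2.COLOR_RGB2HSV);m=cv2.inRange(g,(0,70,0),(20,255,130));k=np.zeros_like(m);k[v-18:v+18,u-18:u+18]=m[v-18:v+18,u-18:u+18]
    c=max(cv2.findContours(k,0,2)[0],key=cv2.contourArea);q=cv2.minEnclosingCircle(c);print(n,q,cv2.boundingRect(c),u,v);R[n]=ray(i,*q[0])
(o1,d1),(o2,d2)=R['s'],R['t'];k=np.linalg.lstsq(np.c_[d1,-d2],o2-o1,rcond=None)[0]
print('knob',(o1+k[0]*d1+o2+k[1]*d2)/2)
a=cv2.resize(s['color'][140:260,340:440],None,fx=4,fy=4);b=cv2.resize(t['color'][180:300,375:475],None,fx=4,fy=4)
cv2.imwrite('pics/end.png',np.hstack([a,b])[:,:,::-1])
E
```

```text
clock: 25.02 tool_pos: [0.5014, -0.0769, 0.3046] orientation: [-180.0, 0.0, 21.4] force: [-0.2, -0.0, 0.9] 
clock: 25.65 tool_pos: [0.5015, -0.077, 0.3837] orientation: [180.0, -0.0, 21.5] force: [-0.3, -0.1, -0.4] 
clock: 26.28 tool_pos: [0.5114, 0.0352, 0.4081] orientation: [180.0, -0.0, 21.5] force: [-0.8, -0.0, 0.6] 
clock: 26.78 tool_pos: [0.5163, 0.0899, 0.4077] orientation: [180.0, -0.0, 21.5] force: [0.6, -0.2, -0.5] 
s ((391.0714416503906, 186.35714721679688), 14.682100296020508) (379, 172, 25, 30) 390 186
t ((434.5, 229.5), 23.377439498901367) (417, 214, 36, 32) 435 228
knob [ 0.49946314 -0.07549812  0.14413029]
```

View pics/end.png

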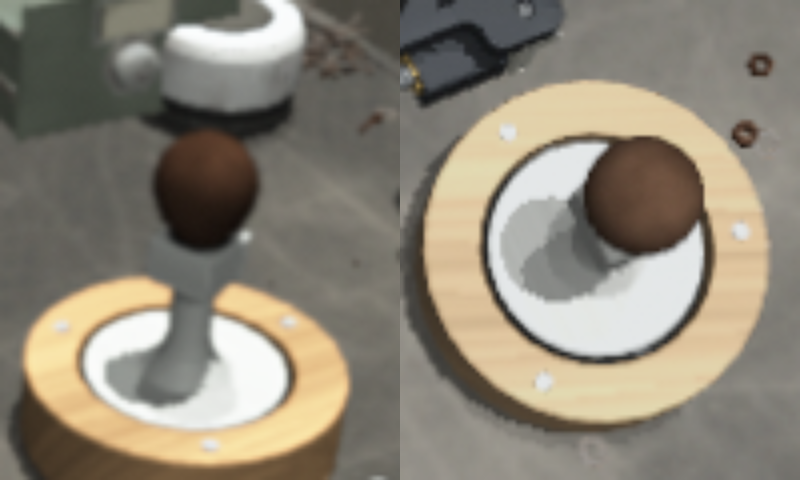

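The knob stands upright and centred on the head, at z ≈ 0.143 as it should be. The stand is level, and the robot is clear of everything.

```bash
python3 -c "
from plant import *
print(close_job())"
```

```text
the job is handed in; nothing more can be done
None
```

The stand is home and level on the plinth, the bed knob stands upright on the middle of its top, and I kept clear of the tin and tape measure; the job was handed in at about 27 s, and no verdict came back.

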